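# Pack the red transport brackets interlocked and shut the case

### The arm

A 6-joint arm with a two-finger parallel gripper is mounted at the origin on a cart in front of the work surface, level with it; the furniture and walls round the work are solid. World frame = base frame: x ahead of the robot, y to its left, z up, the work surface at z = 0. Lengths are in mm, angles in degrees, forces in N, time in s.
With the tool pointing down it reaches from about 325 to 900 mm from the base axis. Payload 6.1 kg.
Tool frame: the origin (TCP) lies between the finger pads; the fingertips stand env.tips_ahead ahead of it and the grasp point (between the pads) lies 3 mm ahead of it (env.tips_ahead is the distance from the TCP to the fingertips, in mm); z points along the fingers, y is the line along which they close (so a half turn about z gives the same grasp; the last joint's range is limited). The gripper opens to 85 mm and grips with 20 to 120 N. Pads are 22 mm wide; open, the fingers measure 114 mm over their backs; the gripper's body (76 mm by 85 mm) begins 54 mm behind the grasp point. The pads swing forward as they close: fully open they stand 13 mm farther back than shut.
Start: joints at [56.774, 12.628, 87.462, -0, 79.91, -7.225], TCP at [273.987, 561.736, 253.3] pointing down, gripper open.
Joint ranges: [-170.65, 170.65], [-52.31, 119.04], [5.05, 147.46], [-71.25, 251.25], [11.57, 151.72], [-153.62, 153.62]. Speed limits (degrees/s): [147.25, 147.25, 172.46, 180, 180, 180].

### API

Orientations are given as [roll, pitch, yaw] about the fixed x, y, z axes, in that order (R = Rz(yaw) Ry(pitch) Rx(roll)).
In Python, from station import env gives the robot as it stands. The module is installed in compiled form; this text tells all that it offers.
- The arm moves only by the tool step_arm, never from a script. Its argument "commands" is a list of rows, each a list of 7 numbers: the shift along the tool's x, y, z in cm, then the turn, a rotation vector about the tool's x, y, z in degrees, then the opening, from 0 (shut) to 1 (fully open). In form: [[x, y, z, wx, wy, wz, claw], ...]. A call has 1 to 20 rows; each row shifts and turns the commanded pose from where the row before left it, along the tool's axes as they then stand; what a row does not reach is not made up. A row lasts 1/10 s, in which the tool goes at most 50 mm and 8.59 degrees, less where a joint would pass 70% of its speed; a pose out of reach is approached as far as the arm can. A call with a gripper value outside its range is refused whole. The fingers move at their own pace and stop on an object; "squeeze" is the grip in N (left out, the last holds). Time passes only in rows, so rows that do not move let the fingers close. It gives the time, the measured TCP pose, the force, the opening and the grip force at its end, in the units of the state.
- env.read_state(): the state, without advancing time (a new reading comes with each control period).
- env.capture(name): name is "side" or "top" or "wrist"; returns (picture, depth): 480x640x3 uint8, blue, green, red; 480x640 float32, mm along the optical axis (not along the pixel's ray), 0 where there is no reading.
- env.camera_model(name): a dict with "fov_y" (degrees; the focal length in pixels is half the picture's height over the tangent of half this angle, whatever the lens; pixels are square), "cx", "cy" (the principal point, pixels), "R" (3x3) and "t" (3): a world point X has camera coordinates R X + t. Camera axes: x right, y down, z forward; pixel columns grow to the right and rows downward; lengths in mm; the calibration is good to about 2 mm. A picture is of the moment at which its call begins: read the wrist's pose just before it. camera_model takes no time and is no camera call; for the wrist camera it gives the pose at the moment of the call.
- env.hand_in(): hands the job in; it is judged then, once.
The state is a dict: "clock": time; "joint_pos": joint angles; "qd": joint speeds; "joint_torque": joint torques, N m; "tool_pos": TCP position; "tcp_rot": TCP orientation; "wrist_force": force on the tool from outside, world axes, zero at the start; "ft_torque": the same for the moment, N m; "width": finger opening in mm; "finger_force": force on a finger pad.
Only numpy, scipy, OpenCV 4.12 (cv2) and the standard library are available. Lean on these libraries where they do the work, as an engineer would, in place of code of your own. Each camera call takes 0.05 s, during which the arm holds its last target. There are 200 camera calls.

### The job

Pack the two loose red transport brackets into the open grey case with the one already in it: stand one in front of the packed one, facing the same way, and turn the other end for end and lower it between them so that its legs interlock with theirs, all three standing down on the case floor. Then close the lid fully, and leave the other things on the bench where they are.

Things in the scene. Friction and masses are not known exactly. Their poses are not given: they have to be found in the camera images.
- case: Fixed grey case base (sizes in mm), outside 136 (x) by 148 (y). Origin: centre of underside; x runs to the hinge side, y to its left. Floor at z 6; walls 5 thick, rim at z 22; inside x -63..63, y -69..69. Brackets on the floor rise 24 above the rim. Two fit side by side along x, a third only interlocked; a gap of about 6 between the outer two suits it best (14 is the most).
- case_lid (a joint): Lid angle, rad: 0 closed, 1.5 to 1.7 as found, 1.75 the stop. An upturned tray, outside 139 by 148, 32 deep, walls 5, hinged along the case's far (+x) rim. Hinge friction 0.22 N m holds it where it is left; 2 to 4 N at its edge moves it; no latch. Closed, its top is at z 55 of the case, 5 over the brackets inside.
- lid_hinge (a point): middle of the lid's hinge axis, at (71, 0, 23) in the case frame; the axis runs along the case's y
- lid_edge (a point): Middle of the lid's outer edge farthest from the hinge: closed, 142 in front of the hinge axis (-x of the case) and 32 above it; open, it is the lid's top edge. The lid's flat outside (its top when closed) then faces away from the robot.
- bracket_1: Red U-shaped bracket of 10 mm plate standing on edge (a U seen from above): 56 (x) by 92 (y) by 40 high, 0.15 to 0.25 kg. Web at the +y end (y 36 to 46), two legs from it to y -46, 36 clear between them. Origin: centre of underside, between the legs; z up. This one stands in the case already, next to the hinge side, its web at the left (+y) end of the case.
- bracket_2: Red U-shaped bracket of 10 mm plate standing on edge (a U seen from above): 56 (x) by 92 (y) by 40 high, 0.15 to 0.25 kg. Web at the +y end (y 36 to 46), two legs from it to y -46, 36 clear between them. Origin: centre of underside, between the legs; z up. Loose on the bench; same as bracket_3, either may take either place.
- bracket_3: Red U-shaped bracket of 10 mm plate standing on edge (a U seen from above): 56 (x) by 92 (y) by 40 high, 0.15 to 0.25 kg. Web at the +y end (y 36 to 46), two legs from it to y -46, 36 clear between them. Origin: centre of underside, between the legs; z up. Loose on the bench; same as bracket_2, either may take either place.
- bracket_1_web (a point): middle of the top edge of bracket_1's web, at (0, 41, 40) in its frame; the 10 mm web can be pinched here from above
- bracket_2_web (a point): middle of the top edge of bracket_2's web, at (0, 41, 40) in its frame; the 10 mm web can be pinched here from above
- bracket_3_web (a point): middle of the top edge of bracket_3's web, at (0, 41, 40) in its frame; the 10 mm web can be pinched here from above
- screwdriver: bystander: red-handled screwdriver, 195 long, lying at the far right; origin: centre of its underside
- wrench: bystander: small open-end wrench, 166 long, lying flat at the far right; origin: centre of its underside
- amber_bottle: bystander: amber bottle with black cap, 66 wide, 126 high, at the back; origin: centre of its underside
- clear_bottle: bystander: clear bottle with teal cap, 58 wide, 112 high, at the back; origin: centre of its underside
- vial_rack: bystander: dark blue rack of small vials, 52x124x37, at the back right; origin: centre of its underside
- ferrule_jar: bystander: small jar with a pale lid, 37 wide, 48 high, at the right; origin: centre of its underside
- tape_roll: bystander: roll of tan tape, 98 wide, 25 high, lying at the right; origin: centre of its underside
- septa_tin: bystander: round pale tin, 56 wide, 22 high, at the left; origin: centre of its underside
Things that resemble listed ones, but are neither listed nor needed, are in the scene too. Leave any green or yellow look-alike of the bracket_2 alone. What is shaped like the bracket_3 but yellow is not meant.

How it is judged (in metres and radians):
On the way:
1. all three brackets stand interlocked on the case floor while the lid is still open (z of bracket_1 in the frame of case between 0.003 and 0.009 m and angle between each of bracket_1, bracket_2, bracket_3's own z axis and vertical below 0.08 rad and angle between the y axis of each of bracket_1, bracket_2, bracket_3 and the y axis of case, either way round below 0.25 rad and z of bracket_2 in the frame of case between 0.003 and 0.009 m and z of bracket_3 in the frame of case between 0.003 and 0.009 m and y of bracket_1_web in the frame of case between 0.015 and 0.069 m and x of bracket_1 in the frame of case above 0.02 m and ((y of bracket_2_web in the frame of case between 0.015 and 0.069 m and x of bracket_2 in the frame of case below -0.02 m and y of bracket_3_web in the frame of case between -0.069 and -0.015 m and x of bracket_3 in the frame of case between -0.018 and 0.018 m) or (y of bracket_3_web in the frame of case between 0.015 and 0.069 m and x of bracket_3 in the frame of case below -0.02 m and y of bracket_2_web in the frame of case between -0.069 and -0.015 m and x of bracket_2 in the frame of case between -0.018 and 0.018 m)) and linear speed of each of bracket_1, bracket_2, bracket_3 below 0.02 m/s and value of joint case_lid above 0.8 rad), for 0.3 s.
At the end, for the whole second after the job is handed in: Lid below 0.06 rad. Brackets at rest, upright (0.08 rad) on the case floor (3 mm), legs along case y (0.25 rad): bracket_1 and one more over 20 mm to the hinge and front side of the middle, webs over 15 mm left of it; the third within 18 mm of it in x, web over 15 mm to its right (z of bracket_1 in the frame of case between 0.003 and 0.009 m and angle between each of bracket_1, bracket_2, bracket_3's own z axis and vertical below 0.08 rad and angle between the y axis of each of bracket_1, bracket_2, bracket_3 and the y axis of case, either way round below 0.25 rad and z of bracket_2 in the frame of case between 0.003 and 0.009 m and z of bracket_3 in the frame of case between 0.003 and 0.009 m and y of bracket_1_web in the frame of case between 0.015 and 0.069 m and x of bracket_1 in the frame of case above 0.02 m and ((y of bracket_2_web in the frame of case between 0.015 and 0.069 m and x of bracket_2 in the frame of case below -0.02 m and y of bracket_3_web in the frame of case between -0.069 and -0.015 m and x of bracket_3 in the frame of case between -0.018 and 0.018 m) or (y of bracket_3_web in the frame of case between 0.015 and 0.069 m and x of bracket_3 in the frame of case below -0.02 m and y of bracket_2_web in the frame of case between -0.069 and -0.015 m and x of bracket_2 in the frame of case between -0.018 and 0.018 m)) and linear speed of each of bracket_1, bracket_2, bracket_3 below 0.02 m/s and value of joint case_lid between -0.05 and 0.06 rad); the robot touches nothing.
It fails at once if another thing on the bench is displaced by more than 3 cm (distance of any of screwdriver, wrench, amber_bottle, clear_bottle, vial_rack, ferrule_jar, tape_roll, septa_tin from where it was at the start of the episode above 0.03 m).
It also fails if it takes over 67 s, if anything falls off the work surface, if the arm or the gripper's body presses on something with over 40 N, if the wrist force passes 120 N, or if a joint passes its speed limit or range.

## Working session

There is one attempt and no reset: what is moved stays moved. The work goes in short steps, Python scripts to look and compute and a tool call to move; the robot and the scene stay as the last step left them, time stands still between calls to the robot, and variables do not carry over. Pictures are saved under pics/ and viewed, at most 10 in all, crops included, and the job is handed in when it is done.

Besides the shell and the picture viewer there is one more tool, called after "Request:" by a JSON object that holds its "fn" and its "kwargs". step_arm: Moves the arm, as the interface text tells. Its arguments: {"type":"object","properties":{"commands":{"type":"array","items":{"type":"array","items":{"type":"number"}}},"squeeze":{"type":"number"}},"required":["commands"]}

```bash
mkdir -p pics; cat > h.py <<'E'
import numpy as np, cv2
from station import env
def cam(n):
    m=env.camera_model(n); p,d=env.capture(n); return p,d,m
def world(d,m):
    f=240/np.tan(np.radians(m["fov_y"])/2)
    v,u=np.mgrid[0:480,0:640]
    c=np.dstack([(u-m["cx"])/f*d,(v-m["cy"])/f*d,d])
    return (c-np.array(m["t"]).ravel())@np.array(m["R"])
E
python3 - <<'E'
from h import *
print(env.tips_ahead, env.read_state())
for n in("top","side"):
    p,d,m=cam(n); print(n,m); cv2.imwrite(f"pics/{n}0.png",p); np.save(n+"d.npy",d)
E
```

```text
22.0 {'clock': 0.0, 'joint_pos': array([ 5.67733831e+01,  1.26758481e+01,  8.75238831e+01, -6.66788744e-04,
        7.99108830e+01, -7.22378840e+00]), 'qd': array([-0.01833993, -0.06202845, -0.0352454 ,  0.04703732,  0.01184713,
       -0.03288574]), 'joint_torque': array([-1.60689477e-03, -4.96896350e+01, -3.89394057e+01, -3.87413502e-04,
        1.13061012e-02,  5.29233319e-06]), 'tool_pos': array([273.7000149 , 561.27042049, 252.21003098]), 'tcp_rot': array([-1.79890181e+02, -1.32581513e-02,  1.53997276e+02]), 'wrist_force': array([ 0.11010049, -0.34863458, -0.59032243]), 'ft_torque': array([-0.02028749,  0.06402405,  0.06339725]), 'finger_force': 0.0, 'width': 85.72362322318641}
top {'fov_y': 57.716654158174634, 'cx': 325.8875692490527, 'cy': 234.7778272671816, 'R': array([[ 2.38295662e-02, -9.99715844e-01,  6.18454816e-04],
       [-9.98723012e-01, -2.38334580e-02, -4.45456117e-02],
       [ 4.45476937e-02,  4.43837547e-04, -9.99007160e-01]]), 't': array([  -3.91686416,  583.63912772, 1113.59948841])}
side {'fov_y': 47.38075628430376, 'cx': 316.74441132778276, 'cy': 247.34627062722197, 'R': array([[-0.92754428, -0.37335753, -0.01630246],
       [-0.1422492 ,  0.39306101, -0.90844274],
       [ 0.3455818 , -0.84030185, -0.4176913 ]]), 't': array([ 543.70532211,  138.03376553, 1575.32390175])}
```

View pics/top0.png

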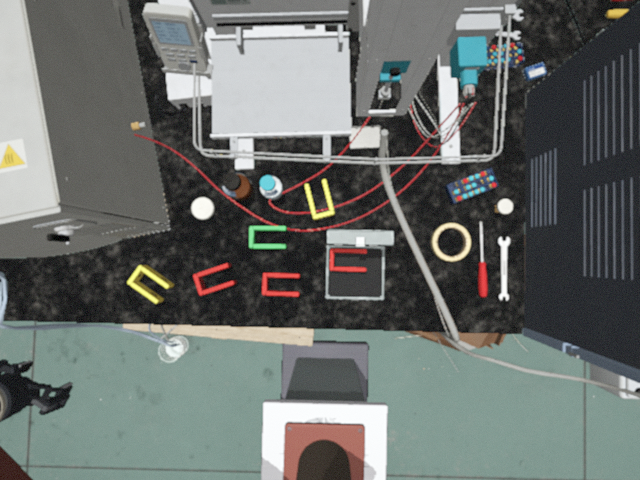

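View pics/side0.png

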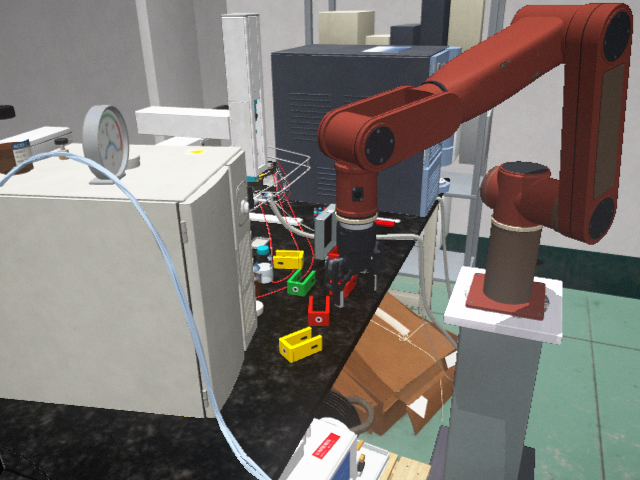

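The top view shows the red loose brackets at about (280,285) and (213,280) with their webs at the left. The case is at (355,270) with bracket_1 at (349,261), and the lid stands open at the top. The side view shows the arm parked clear at the left.

```bash
cat >> h.py <<'E'
def U(P):
    """pose of U bracket from its top-surface points (N,2): centre of 56x92 box, web direction angle"""
    from scipy.optimize import minimize
    (c,s,a)=cv2.minAreaRect(P.astype(np.float32)); 
    c,a=np.array(c),np.radians(a)
    if s[0]>s[1]: a+=np.pi/2
    # long axis candidates: y axis dir; local y=( -sin a, cos a)
    for k in(0,np.pi):
        b=a+k; yl=(P-c)@np.array([-np.sin(b),np.cos(b)]); xl=(P-c)@np.array([np.cos(b),np.sin(b)])
        w=((abs(xl)<15)&(yl>20)).sum(); o=((abs(xl)<15)&(yl<-20)).sum()
        if w>o: return c,np.degrees((b+np.pi)%(2*np.pi)-np.pi),s
def reds(p,W,zlo,zhi,d,minn=60):
    h=cv2.cvtColor(p,cv2.COLOR_BGR2HSV)
    m=((h[...,0]<6)|(h[...,0]>174))&(h[...,1]>150)&(h[...,2]>70)&(d>0)&(W[...,2]>zlo)&(W[...,2]<zhi)
    n,l,st,ce=cv2.connectedComponentsWithStats(m.astype(np.uint8))
    return [(ce[i],W[l==i]) for i in range(1,n) if st[i,4]>=minn]
E
python3 - <<'E'
from h import *
p=cv2.imread("pics/top0.png"); d=np.load("topd.npy"); m=env.camera_model("top"); W=world(d,m)
for ce,Q in reds(p,W,30,60,d): print(ce.round(),len(Q),Q[:,2].mean().round(1),*U(Q[:,:2]))
# case rim
for (u,v) in [(328,270),(355,297),(382,270),(355,285),(360,240),(332,240),(392,240),(360,233)]: print(u,v,W[v,u].round(1))
mm=(W[...,2]>14)&(W[...,2]<28)&(d>0); mm[:, :315]=0; mm[:,395:]=0; mm[:245]=0; mm[310:]=0
n,l,st,ce=cv2.connectedComponentsWithStats(mm.astype(np.uint8))
i=1+np.argmax(st[1:,4]); Q=W[l==i]; print(st[i],cv2.minAreaRect(Q[:,:2].astype(np.float32)),Q[:,2].mean())
E
```

```text
[346. 260.] 319 45.5 [521.35717773 -45.71591949] 1.377472519874583 (52.8000602722168, 87.93055725097656)
[210. 280.] 363 39.5 [464.99139404 291.95986938] 19.794195175170895 (55.839332580566406, 92.7356185913086)
[278. 284.] 366 39.4 [455.86074829 122.71247864] 1.2862148284912012 (55.52253341674805, 91.17923736572266)
328 270 [492.7   2.4   7.9]
355 297 [426.1 -68.   21.5]
382 270 [ 496.6 -135.    26.8]
355 285 [455.5 -68.5   5. ]
360 240 [566.9 -66.6 165.2]
332 240 [565.6  -4.1 159.7]
392 240 [ 568.5 -137.7  168.4]
360 233 [582.5 -66.2 166.6]
[325 245  59  55 489] ((489.52813720703125, -64.62882995605469), (138.6372528076172, 148.8885040283203), 1.178463101387024) 21.019256814389493
```

Request:
{"fn": "step_arm", "kwargs": {"commands": [[0,0,0,0,0,-6.8,1],[0,0,0,0,0,-6.8,1],[0,0,0,0,0,-6.8,1],[0,0,0,0,0,-6.9,1],[-1.43,-3.35,0.6,0,0,0,0.6],[-1.43,-3.35,0.6,0,0,0,0.6],[-1.43,-3.35,0.6,0,0,0,0.6],[-1.43,-3.35,0.6,0,0,0,0.6],[-1.43,-3.35,0.6,0,0,0,0.6],[-1.43,-3.35,0.6,0,0,0,0.6],[-1.43,-3.35,0.6,0,0,0,0.6],[-1.43,-3.35,0.6,0,0,0,0.6],[-1.43,-3.35,0.6,0,0,0,0.6],[-1.43,-3.35,0.6,0,0,0,0.6],[-1.43,-3.35,0.6,0,0,0,0.6],[-1.43,-3.35,0.6,0,0,0,0.6],[0,0,0,0,0,0,0.6],[0,0,0,0,0,0,0.6],[0,0,0,0,0,0,0.6]]}}

```text
clock: 2.0
tool_pos: [454.3, 164.3, 181.3]
tcp_rot: [180.0, -0.0, -178.7]
wrist_force: [-0.8, -0.1, 0.1]
width: 51.5
finger_force: 0.0
```

```bash
cat >> h.py <<'E'
def to(x,y,z,yaw):
    """delta in tool axes (cm) after first turning wz deg, from measured pose"""
    from scipy.spatial.transform import Rotation as Ro
    s=env.read_state(); r=s["tcp_rot"]
    wz=-((yaw-r[2]+180)%360-180)
    # tool assumed pointing down
    R=Ro.from_euler("xyz",[180,0,yaw],degrees=True).as_matrix()
    print("turn wz %.1f, then shift cm"%wz,((np.array([x,y,z])-s["tool_pos"])@R/10).round(2),"from",s["tool_pos"].round(1),r.round(1))
E
python3 - <<'E'
from h import *
p,d,m=cam("wrist"); W=world(d,m); cv2.imwrite("pics/w1.png",p)
s=env.read_state(); print(s["clock"],s["width"],s["joint_pos"].round(1))
for ce,Q in reds(p,W,30,60,d): print(ce.round(),len(Q),Q[:,2].mean().round(1),Q.min(0).round(1),Q.max(0).round(1),*U(Q[:,:2]))
to(454.9,163.7,45,-178.7)
E
```

```text
2.05 51.159330316602684 [ 10.5  -3.3 112.4   0.   70.9 -80.8]
[269. 231.] 5444 38.8 [425.5  73.3  30. ] [482.1 165.9  41.7] [454.01190186 119.65478516] -0.63795471191405 (92.28131103515625, 56.43095779418945)
[523. 244.] 6199 38.2 [421.8 237.4  30. ] [503.7 340.7  41.9] [462.37509155 289.21221924] 20.332435607910146 (56.95331573486328, 92.06656646728516)
[ 53. 319.] 5090 42.0 [491.5 -73.7  30. ] [548.   -0.6  47.6] [519.72131348 -37.16024017] -0.19183349609369255 (72.96318817138672, 56.4234733581543)
turn wz 0.1, then shift cm [-0.06 -0.09 13.64] from [454.3 164.6 181.4] [ 180.    -0.  -178.6]
```

View pics/w1.png

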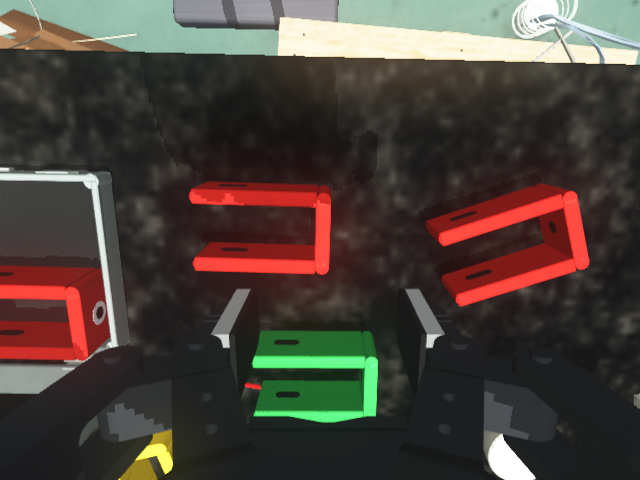

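The wrist view shows bracket_2's web at about column 323, rows 190–270, with the fingers straddling its y position. Bracket_3 is at the right and the case is at the left edge. Grasping bracket_2.

Request:
{"fn": "step_arm", "kwargs": {"commands": [[0,-0.2,2.0,0,0,0,0.5],[0,0,2.5,0,0,0,0.5],[0,0,2.5,0,0,0,0.5],[0,0,2.5,0,0,0,0.5],[0,0,2.1,0,0,0,0.5],[0,0,1.2,0,0,0,0.5],[0,0,0.8,0,0,0,0.5],[0,0,0,0,0,0,0.5],[0,0,0,0,0,0,0],[0,0,0,0,0,0,0],[0,0,0,0,0,0,0],[0,0,0,0,0,0,0],[0,0,0,0,0,0,0]], "squeeze": 80}}

```text
clock: 3.35
tool_pos: [455.7, 161.9, 46.6]
tcp_rot: [180.0, 0.1, -178.7]
wrist_force: [-2.1, -0.2, 6.4]
width: 7.8
finger_force: 79.6
```

Request:
{"fn": "step_arm", "kwargs": {"commands": [[0,0,-1.0,0,0,0,0],[0,0,-2.5,0,0,0,0],[0,0,-2.5,0,0,0,0],[0,0,-2.0,0,0,0,0],[0,-1.0,-1.0,0,0,0,0],[0,-2.2,0,0,0,0,0],[0,-2.6,0,0,0,0,0],[0,-2.6,0,0,0,0,0],[0,-2.6,0,0,0,0,0],[0,-2.6,0,0,0,0,0],[0,-2.0,0,0,0,0,0],[0,-1.0,0,0,0,0,0],[0,0,0,0,0,0,0],[0,0,0,0,0,0,0],[0,0,0,0,0,0,0]]}}

```text
clock: 4.85
tool_pos: [458.3, -3.5, 135.1]
tcp_rot: [180.0, -0.0, -178.7]
wrist_force: [0.8, 0.2, -2.2]
width: 8.1
finger_force: 78.6
```

```bash
python3 - <<'E'
from h import *
s=env.read_state(); print(s["tool_pos"],s["tcp_rot"],s["width"])
for n in("top","wrist"):
    p,d,m=cam(n); W=world(d,m); cv2.imwrite(f"pics/{n}2.png",p); np.save(n+"d.npy",d); np.savez(n+"W",W=W)
    for ce,Q in reds(p,W,30,160,d): print(n,ce.round(),len(Q),Q[:,2].mean().round(1),Q.min(0).round(1),Q.max(0).round(1),*U(Q[:,:2]) if U(Q[:,:2]) else '')
a=cv2.imread("pics/top2.png")[180:330,180:420]; b=cv2.imread("pics/wrist2.png")
cv2.imwrite("pics/m2.png",np.hstack([cv2.resize(a,(460,288)),cv2.resize(b,(384,288))[:,:340]]))
E
```

```text
[458.25505806  -3.47506045 135.14704571] [ 1.79977801e+02 -2.35037378e-02 -1.78654930e+02] 8.134101265474111
top [346. 260.] 321 45.6 [494.3 -90.1  30.2] [548.7  -1.3  52.1] [521.39215088 -45.81616974] 1.3302127122879102 (52.75314712524414, 88.14298248291016)
top [210. 279.] 367 39.6 [425.9 241.7  30.3] [505.3 341.4  45.6] [465.16412354 291.53735352] 19.783712387084968 (55.86548614501953, 91.73892211914062)
top [355. 276.] 104 125.4 [478.1 -87.5  90. ] [487.9 -27.2 132.9] [482.97463989 -57.33483505] -179.8600015044212 (9.814741134643555, 60.243690490722656)
wrist [232. 265.] 16253 121.2 [428.6 -91.9  44.1] [548.3   1.2 158.2] [488.98641968 -44.76842117] 90.9361674785614 (119.73289489746094, 92.5658950805664)
wrist [181. 337.] 6883 87.3 [450.2 -93.5  30. ] [498.7 -21.5 134.7] [483.84689331 -53.8196106 ] -158.87092399597168 (39.52006912231445, 84.57807159423828)
```

View pics/m2.png

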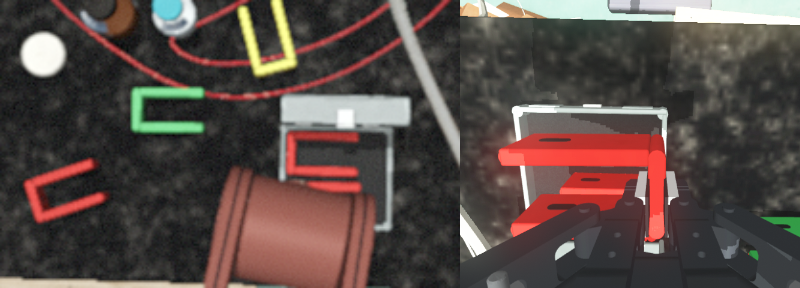

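The montage shows the held bracket level and gripped at the middle of its web, over the front of the case. The case's front and left rims are visible in the wrist view.

```bash
python3 - <<'E'
from h import *
for n in("wrist",):
    W=np.load(n+"W.npz")["W"]; p=cv2.imread(f"pics/{n}2.png"); d=np.load(n+"d.npy")
    Q=np.vstack([q for _,q in reds(p,W,30,160,d)])
    H=Q[(Q[:,2]>121)&(Q[:,2]<140)]; print("held",len(H),np.percentile(H,[1,99],axis=0).round(1),np.median(H[:,2]),*U(H[:,:2]))
    B=Q[(Q[:,2]>40)&(Q[:,2]<52)]; print("b1",len(B),np.percentile(B,[1,99],axis=0).round(1))
    h=cv2.cvtColor(p,cv2.COLOR_BGR2HSV)
    k=(W[...,2]>17)&(W[...,2]<28)&(h[...,1]<70)&(d>0)
    n_,l,st,ce=cv2.connectedComponentsWithStats(k.astype(np.uint8))
    for i in range(1,n_):
        if st[i,4]>100:
            r=W[l==i]; print(st[i],np.percentile(r,[1,99],axis=0).round(1).tolist(),cv2.minAreaRect(r[:,:2].astype(np.float32)))
    F=W[k]; F=F[(F[:,0]<430)&(F[:,0]>405)&(F[:,1]<20)&(F[:,1]>-140)]
    # front edge: fit min x per y-bin
    e=[(y,np.percentile(F[abs(F[:,1]-y)<4,0],[3,97])) for y in range(-130,6,15) if (abs(F[:,1]-y)<4).sum()>5]
    print([(y,a.round(1).tolist()) for y,a in e])
E
```

```text
held 12574 [[ 4.291e+02 -8.900e+01  1.214e+02]
 [ 4.828e+02  2.000e-01  1.295e+02]] 127.85557828598019 [457.47695923 -45.28715134] 0.9234363436698921 (56.699222564697266, 92.568115234375)
b1 1490 [[491.7 -92.3  40.2]
 [546.9  -5.6  46.8]]
[  87  176  261   86 3687] [[419.6, -141.3, 17.1], [455.2, 5.7, 22.9]] ((441.5791931152344, -68.25013732910156), (149.4627227783203, 47.71750259399414), 88.46772003173828)
[100 277  19  72 747] [[480.8, -141.7, 17.2], [527.1, -136.2, 22.7]] ((504.7117004394531, -138.94268798828125), (48.9642448425293, 6.311835289001465), 0.5927740931510925)
[  5 388  31  41 357] [[564.1, -216.9, 17.0], [590.1, -201.3, 21.4]] ((577.2366943359375, -210.37255859375), (29.24510383605957, 9.347525596618652), 25.156105041503906)
[(-130, [420.9, 428.3]), (-115, [419.6, 425.5]), (-100, [420.4, 425.8]), (-85, [420.9, 425.4]), (-70, [420.7, 425.7]), (-55, [420.8, 425.4]), (-40, [420.2, 425.6]), (-25, [419.3, 425.2]), (-10, [419.5, 425.6]), (5, [420.0, 429.7])]
```

Request:
{"fn": "step_arm", "kwargs": {"commands": [[0,-0.4,0,0,0,0,0],[0,0,1.5,0,0,0,0],[0,0,2.0,0,0,0,0],[0,0,2.0,0,0,0,0],[0,0,1.2,0,0,0,0],[0,0,0.6,0,0,0,0],[0,0,0.5,0,0,0,0],[0,0,0.3,0,0,0,0],[0,0,0,0,0,0,0],[0,0,0,0,0,0,0]]}}

```text
clock: 5.95
tool_pos: [459.0, -8.3, 54.8]
tcp_rot: [-180.0, 0.1, -178.7]
wrist_force: [-0.6, -0.4, -1.7]
width: 7.7
finger_force: 78.5
```

Request:
{"fn": "step_arm", "kwargs": {"commands": [[0,0,0.15,0,0,0,0],[0,0,0.1,0,0,0,0],[0,0,0,0,0,0,0],[0,0,0,0,0,0,0]]}}

```text
clock: 6.35
tool_pos: [459.0, -8.3, 52.6]
tcp_rot: [-180.0, 0.0, -178.7]
wrist_force: [-2.0, 1.0, 6.5]
width: 8.0
finger_force: 79.5
```

Request:
{"fn": "step_arm", "kwargs": {"commands": [[0,0,0,0,0,0,0.25],[0,0,0,0,0,0,0.25],[0,0,0,0,0,0,0.25],[0,0,-1.0,0,0,0,0.25],[0,0,-2.0,0,0,0,0.25],[0,0,-3.0,0,0,0,0.25],[0,0,-4.0,0,0,0,0.3],[0,0,-3.0,0,0,0,0.5],[0,3.0,0,0,0,0,0.5],[0,4.5,0,0,0,0,0.5],[0,4.5,0,0,0,0,0.5],[0,4.5,0,0,0,0,0.5],[0,4.5,0,0,0,0,0.5],[0,4.0,0,0,0,0,0.5],[0,0,0,0,0,0,0.5],[0,0,0,0,0,0,0.5],[0,0,0,0,0,0,0.5]]}}

```text
clock: 8.05
tool_pos: [452.9, 241.0, 182.0]
tcp_rot: [-180.0, -0.0, -178.7]
wrist_force: [-0.3, -1.0, -0.1]
width: 42.6
finger_force: 0.0
```

```bash
python3 - <<'E'
from h import *
print(env.read_state()["tool_pos"])
for n in("top","wrist"):
    p,d,m=cam(n); W=world(d,m); cv2.imwrite(f"pics/{n}3.png",p)
    for ce,Q in reds(p,W,33,160,d): print(n,ce.round(),len(Q),Q[:,2].mean().round(1),Q.min(0).round(1),Q.max(0).round(1),*(U(Q[:,:2]) or ''))
to(450,329,46,-160)
E
```

```text
[452.86151972 240.97429771 181.97576791]
top [346. 260.] 320 45.5 [494.2 -90.5  33.6] [548.7  -1.2  51. ] [521.35998535 -45.86170197] 1.3200342655181767 (52.79497146606445, 88.24978637695312)
top [216. 268.] 98 39.8 [478.9 256.6  33.2] [505.2 314.5  47.3] [492.11810303 284.87185669] -160.1556873321533 (9.92428207397461, 59.72766876220703)
top [345. 284.] 371 45.3 [432.  -91.3  33.7] [488.8  -2.6  54.6] [460.0642395  -47.07369232] 1.3408423662185713 (55.571556091308594, 87.77364349365234)
wrist [410. 243.] 5244 39.0 [421.7 237.9  33. ] [503.6 340.8  41.8] [462.23471069 289.27093506] 20.109964370727546 (56.50543975830078, 92.16950225830078)
turn wz -18.8, then shift cm [-2.73  8.42 13.59] from [453.1 240.5 181.9] [-180.     0.  -178.8]
```

Request:
{"fn": "step_arm", "kwargs": {"commands": [[0,0,0,0,0,-6.3,0.5],[0,0,0,0,0,-6.3,0.5],[0,0,0,0,0,-6.2,0.5],[-0.9,2.8,2.0,0,0,0,0.5],[-0.9,2.8,2.5,0,0,0,0.5],[-0.9,2.8,2.5,0,0,0,0.5],[0,0,2.5,0,0,0,0.5],[0,0,2.1,0,0,0,0.5],[0,0,1.2,0,0,0,0.5],[0,0,0.7,0,0,0,0.5],[0,0,0,0,0,0,0.5],[0,0,0,0,0,0,0],[0,0,0,0,0,0,0],[0,0,0,0,0,0,0],[0,0,0,0,0,0,0],[0,0,0,0,0,0,0]]}}

```text
clock: 9.75
tool_pos: [450.6, 330.0, 48.3]
tcp_rot: [-180.0, 0.1, -159.9]
wrist_force: [0.3, -2.1, 6.0]
width: 7.5
finger_force: 79.7
```

Request:
{"fn": "step_arm", "kwargs": {"commands": [[0,0,-1.0,0,0,0,0],[0,0,-2.5,0,0,0,0],[0,0,-3.0,0,0,0,0],[0,0,-3.0,0,0,4,0],[0,0,-1.5,0,0,7.5,0],[0,0,0,0,0,7.5,0],[0,0,0,0,0,8,0],[0,0,0,0,0,8,0],[0,0,0,0,0,8,0],[0,0,0,0,0,8,0],[0,0,0,0,0,8,0],[0,0,0,0,0,8,0],[0,0,0,0,0,8,0],[0,0,0,0,0,8,0],[0,0,0,0,0,8,0],[0,0,0,0,0,8,0],[0,0,0,0,0,8,0],[0,0,0,0,0,8,0],[0,0,0,0,0,8,0],[0,0,0,0,0,8,0]]}}

```text
clock: 11.75
tool_pos: [448.8, 329.9, 156.9]
tcp_rot: [-180.0, 0.0, 68.8]
wrist_force: [0.1, -0.1, -1.8]
width: 7.7
finger_force: 78.6
```

Request:
{"fn": "step_arm", "kwargs": {"commands": [[0,0,0,0,0,8,0],[0,0,0,0,0,8,0],[0,0,0,0,0,8,0],[0,0,0,0,0,8,0],[0,0,0,0,0,8,0],[0,0,0,0,0,8,0],[0,0,0,0,0,8,0],[0,0,0,0,0,4,0],[0,0,0,0,0,0,0],[0,0,0,0,0,0,0]]}}

```text
clock: 12.75
tool_pos: [449.0, 329.9, 156.8]
tcp_rot: [-180.0, 0.0, 9.2]
wrist_force: [0.4, 0.7, -1.7]
width: 7.5
finger_force: 78.6
```

```bash
python3 - <<'E'
from h import *
s=env.read_state();print(s["joint_pos"].round(1),s["wrist_force"])
to(489.8,-127.5,150,1)
E
```

```text
[ 28.2   8.6 102.9   0.   68.5 109. ] [ 0.38412748  0.71312132 -1.69470099]
turn wz 8.2, then shift cm [ 3.28 45.8   0.68] from [449.  329.9 156.8] [-180.     0.     9.2]
```

Request:
{"fn": "step_arm", "kwargs": {"commands": [[0,0,0,0,0,8.2,0],[0.1,1.5,0,0,0,0,0],[0.2,3.0,0,0,0,0,0],[0.3,3.8,0,0,0,0,0],[0.3,3.8,0,0,0,0,0],[0.3,3.8,0,0,0,0,0],[0.3,3.8,0,0,0,0,0],[0.3,3.8,0,0,0,0,0],[0.3,3.8,0,0,0,0,0],[0.3,3.8,0,0,0,0,0],[0.3,3.8,0,0,0,0,0],[0.3,3.8,0,0,0,0,0],[0.3,3.1,0,0,0,0,0],[0,2.5,0,0,0,0,0],[0,1.5,0,0,0,0,0],[0,0,0,0,0,0,0],[0,0,0,0,0,0,0],[0,0,0,0,0,0,0]]}}

```text
clock: 14.55
tool_pos: [489.3, -126.6, 156.6]
tcp_rot: [-180.0, 0.0, 1.0]
wrist_force: [-0.6, 0.2, -2.7]
width: 7.9
finger_force: 78.7
```

```bash
python3 - <<'E'
from h import *
to(489.8,-127.5,52.6,1)
p,d,m=cam("wrist"); W=world(d,m); cv2.imwrite("pics/w4.png",p); np.savez("w4",W=W,d=d)
for lo,hi in((140,158),(40,52)):
  for ce,Q in reds(p,W,lo,hi,d): print(ce.round(),len(Q),np.median(Q[:,2]).round(1),np.percentile(Q,[1,99],axis=0).round(1).tolist(),*(U(Q[:,:2]) or ''))
E
```

```text
turn wz -0.0, then shift cm [ 0.05  0.1  10.4 ] from [ 489.3 -126.6  156.6] [-180.    0.    1.]
[234. 273.] 12000 147.9 [[464.0, -130.9, 140.6], [516.4, -42.1, 149.7]] [488.55859375 -85.54343414] -179.5991645753384 (56.07366180419922, 92.43793487548828)
[115. 370.] 1425 147.3 [[460.8, -63.9, 140.2], [470.1, -40.9, 149.4]]
[168. 164.] 4751 45.4 [[500.9, -92.5, 40.6], [547.7, -2.5, 47.1]] [523.17626953 -47.69035721] 0.9297336935996972 (49.57594680786133, 93.04682159423828)
[169. 305.] 1872 45.1 [[436.5, -92.2, 40.2], [467.9, -4.3, 46.9]] [453.6776123  -47.85815811] 3.8295147418975874 (35.8250617980957, 90.58869934082031)
```

View pics/w4.png

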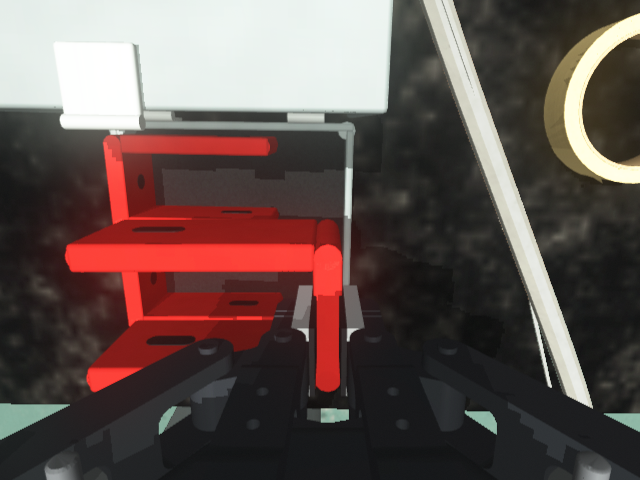

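The wrist view shows the held bracket (web at column 328) level. Its legs lie over the channels of the two outer brackets, and the centres agree within 1 mm. Lowering.

Request:
{"fn": "step_arm", "kwargs": {"commands": [[0.04,0.1,1.5,0,0,0,0],[0,0,2.0,0,0,0,0],[0,0,1.5,0,0,0,0],[0,0,0.8,0,0,0,0],[0,0,0.7,0,0,0,0],[0,0,0.7,0,0,0,0],[0,0,0,0,0,0,0]]}}

```text
clock: 15.3
tool_pos: [489.7, -128.2, 84.2]
tcp_rot: [-180.0, 0.1, 0.9]
wrist_force: [-0.1, -0.5, -3.2]
width: 7.9
finger_force: 78.6
```

Request:
{"fn": "step_arm", "kwargs": {"commands": [[0,0,0.6,0,0,0,0],[0,0,0.6,0,0,0,0],[0,0,0.6,0,0,0,0],[0,0,0.5,0,0,0,0],[0,0,0.3,0,0,0,0],[0,0,0,0,0,0,0]]}}

```text
clock: 15.9
tool_pos: [489.5, -128.4, 58.1]
tcp_rot: [-180.0, 0.1, 0.9]
wrist_force: [-0.7, -0.5, -2.2]
width: 7.3
finger_force: 78.7
```

Request:
{"fn": "step_arm", "kwargs": {"commands": [[0,0,0.2,0,0,0,0],[0,0,0.15,0,0,0,0],[0,0,0.1,0,0,0,0],[0,0,0,0,0,0,0],[0,0,0,0,0,0,0]]}}

```text
clock: 16.4
tool_pos: [490.1, -128.6, 54.4]
tcp_rot: [180.0, -0.0, 0.9]
wrist_force: [0.7, 0.0, -2.8]
width: 7.6
finger_force: 78.9
```

Request:
{"fn": "step_arm", "kwargs": {"commands": [[0,0,0.1,0,0,0,0],[0,0,0.05,0,0,0,0],[0,0,0,0,0,0,0]]}}

```text
clock: 16.7
tool_pos: [490.3, -128.6, 54.3]
tcp_rot: [180.0, 0.0, 0.9]
wrist_force: [-5.2, 2.4, 11.3]
width: 8.0
finger_force: 80.6
```

Request:
{"fn": "step_arm", "kwargs": {"commands": [[0,0,0,0,0,0,0.22],[0,0,0,0,0,0,0.22],[0,0,0,0,0,0,0.22],[0,0,-0.8,0,0,0,0.22],[0,0,-2.0,0,0,0,0.22],[0,0,-3.5,0,0,0,0.2],[0,0,-4.5,0,0,0,0.1],[0,0,-4.5,0,0,0,0],[-1,3,-3.0,0,0,0,0],[-2,4.5,0,0,0,0,0],[-2,4.5,0,0,0,0,0],[-1,4.5,0,0,0,0,0],[0,3,0,0,0,0,0],[0,0,0,0,0,0,0],[0,0,0,0,0,0,0]]}}

```text
clock: 18.2
tool_pos: [432.7, -324.7, 235.9]
tcp_rot: [-180.0, 0.0, 0.8]
wrist_force: [-0.3, -0.5, -0.4]
width: -0.1
finger_force: 0.0
```

```bash
python3 - <<'E'
from h import *
s=env.read_state(); print(s["tool_pos"],s["tcp_rot"],s["width"])
p,d,m=cam("top"); W=world(d,m)
cv2.imwrite("pics/t5.png",cv2.resize(p[150:320,230:450],(770,595),interpolation=cv2.INTER_CUBIC))
for ce,Q in reds(p,W,35,60,d,20): print(ce.round(),len(Q),np.median(Q[:,2]).round(1),np.percentile(Q,[1,99],axis=0).round(1).tolist())
L=W[(W[...,2]>150)&(W[...,2]<180)&(W[...,0]>530)&(W[...,0]<620)&(W[...,1]>-150)&(W[...,1]<20)&(d>0)]
print("lid",np.percentile(L,[1,50,99],axis=0).round(1).tolist())
K=W[(d>0)&(W[...,2]>5)&(W[...,2]<400)&(W[...,0]>600)&(W[...,0]<720)&(W[...,1]>-130)&(W[...,1]<0)]
print(len(K))
for x in range(600,720,15):
  print(x,[int(K[(abs(K[:,0]-x-7)<8)&(abs(K[:,1]-y-7)<8),2].max(initial=0)) for y in range(-130,0,15)])
E
```

```text
[ 432.73301456 -324.65553799  235.88370886] [-1.79956710e+02  8.29183942e-03  8.08405791e-01] -0.13465081505411378
[346. 260.] 315 45.9 [[494.5, -89.0, 40.6], [548.6, -1.4, 50.0]]
[365. 272.] 356 45.3 [[462.9, -127.9, 35.5], [519.2, -40.6, 50.3]]
[345. 284.] 366 45.6 [[432.5, -90.8, 37.3], [488.5, -2.8, 49.4]]
lid [[557.7, -137.9, 160.5], [574.4, -66.0, 165.0], [590.5, 7.2, 169.8]]
91
600 [0, 5, 0, 0, 0, 5, 0, 5, 9]
615 [0, 0, 0, 5, 6, 5, 6, 0, 0]
630 [0, 0, 7, 7, 5, 0, 5, 0, 42]
645 [6, 7, 0, 0, 0, 0, 0, 0, 42]
660 [7, 0, 6, 5, 0, 6, 0, 0, 39]
675 [0, 0, 5, 8, 8, 7, 0, 0, 0]
690 [0, 6, 8, 8, 0, 0, 5, 5, 0]
705 [9, 8, 0, 5, 0, 0, 0, 5, 5]
```

View pics/t5.png

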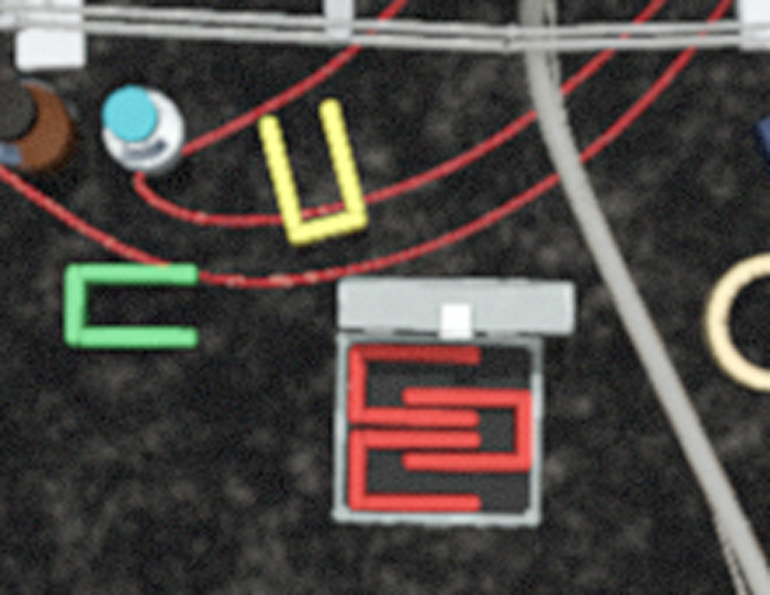

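The top view shows all three brackets interlocked in the case: two webs at the left, the turned one at the right, and all tops at z ≈ 46. The lid stands vertical, with its outer face at x ≈ 591. The space behind it is clear, so I will go behind the lid.

Request:
{"fn": "step_arm", "kwargs": {"commands": [[0,-2.5,0,0,0,0,0],[0,-4.5,0,0,0,0,0],[0,-4.5,0,0,0,0,0],[0,-4.5,0,0,0,0,0],[0,-4.5,0,0,0,0,0],[0,-3.5,0,0,0,0,0],[2.0,-1.8,0,0,0,0,0],[4,0,0,0,0,0,0],[4,0,0,0,0,0,0],[4,0,0,0,0,0,0],[4,0,0,0,0,0,0],[2.3,0,0,0,0,0,0],[0,0,0,0,0,0,0],[0,0,2.5,0,0,0,0],[0,0,3,0,0,0,0],[0,0,2.3,0,0,0,0],[0,0,0,0,0,0,0]]}}

```text
clock: 19.95
tool_pos: [628.2, -61.4, 153.7]
tcp_rot: [-179.9, 0.5, 1.0]
wrist_force: [-0.4, 0.4, -0.5]
width: 0.3
finger_force: 0.0
```

```bash
python3 - <<'E'
from h import *
s=env.read_state(); print(s["tool_pos"],s["wrist_force"])
t=np.radians(np.arange(90,-1,-6)); P=np.c_[560+11-112*np.cos(t)+32*np.sin(t),23+22+112*np.sin(t)+32*np.cos(t)]
print(P[0],P[-1]); D=np.diff(P,axis=0)/10; D[:,1]*=-1; print(D.round(2).tolist())
p,d,m=cam("side"); cv2.imwrite("pics/s6.png",cv2.resize(p[150:330,220:460],(640,480)))
E
```

```text
[628.19210353 -61.37485477 153.72210877] [-0.42175328  0.38908779 -0.50087125]
[603. 157.] [459.  77.]
[[-1.19, -0.27], [-1.21, -0.15], [-1.22, -0.02], [-1.21, 0.11], [-1.2, 0.23], [-1.17, 0.36], [-1.12, 0.48], [-1.07, 0.59], [-1.0, 0.7], [-0.92, 0.8], [-0.83, 0.89], [-0.73, 0.97], [-0.63, 1.05], [-0.51, 1.11], [-0.4, 1.15]]
```

View pics/s6.png

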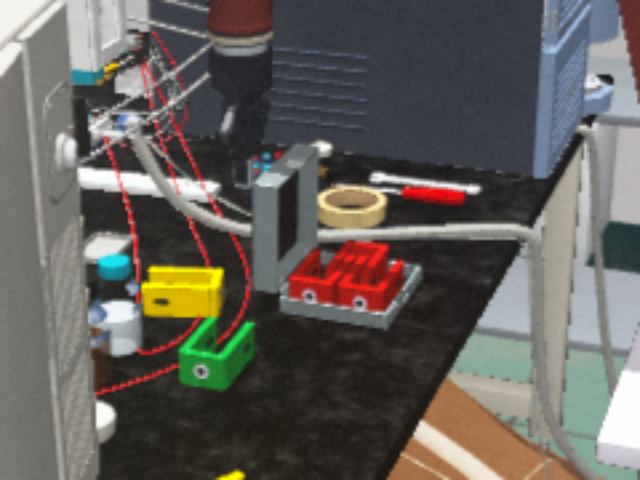

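The side view shows the fingertips behind the upright lid (around pixel (240,180)). Pulling it over along the arc.

Request:
{"fn": "step_arm", "kwargs": {"commands": [[-1.5,0,-0.3,0,0,0,0],[-1.0,0,0,0,0,0,0],[-1.19,0,-0.27,0,0,0,0],[-1.21,0,-0.15,0,0,0,0],[-1.22,0,0,0,0,0,0],[-1.21,0,0.1,0,0,0,0],[-1.2,0,0.23,0,0,0,0],[-1.17,0,0.36,0,0,0,0],[-1.12,0,0.48,0,0,0,0],[0,0,0,0,0,0,0]]}}

```text
clock: 21.0
tool_pos: [523.1, -64.8, 154.6]
tcp_rot: [180.0, -0.1, 0.9]
wrist_force: [0.2, 0.4, 0.4]
width: 0.0
finger_force: 0.0
```

Request:
{"fn": "step_arm", "kwargs": {"commands": [[-1.2,0,0.75,0,0,0,0],[-1.15,0,0.95,0,0,0,0],[-0.92,0,0.85,0,0,0,0],[-0.83,0,0.89,0,0,0,0],[-0.73,0,0.97,0,0,0,0],[0,0,0,0,0,0,0]]}}

```text
clock: 21.6
tool_pos: [473.6, -65.3, 107.4]
tcp_rot: [-179.9, 0.2, 0.9]
wrist_force: [0.0, -0.1, -0.0]
width: -0.2
finger_force: 0.0
```

```bash
python3 - <<'E'
from h import *
s=env.read_state(); print(s["tool_pos"],s["wrist_force"])
p,d,m=cam("side"); cv2.imwrite("pics/s7.png",cv2.resize(p[150:330,220:460],(640,480)))
E
```

```text
[473.55149101 -65.33993856 107.35299506] [ 0.01494637 -0.0723851  -0.02733841]
```

View pics/s7.png

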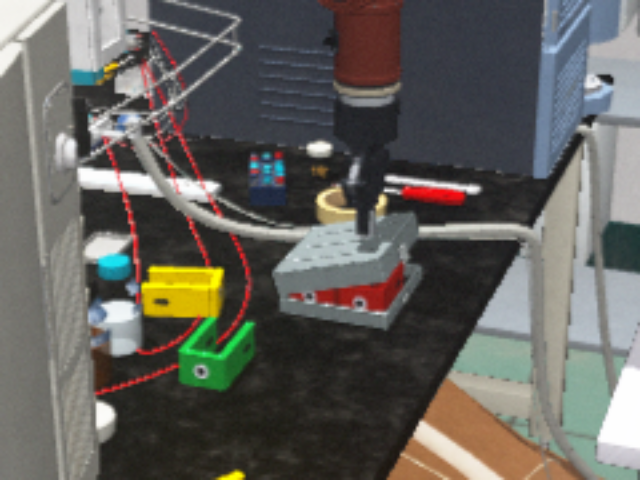

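The side view shows the lid nearly closed at about 20°, with the fingertips on its top. Pressing it down the rest of the way.

Request:
{"fn": "step_arm", "kwargs": {"commands": [[-0.63,0,1.0,0,0,0,0],[-0.5,0,0.9,0,0,0,0],[-0.3,0,0.6,0,0,0,0],[0,0,0.4,0,0,0,0],[0,0,0.2,0,0,0,0],[0,0,0,0,0,0,0]]}}

```text
clock: 22.25
tool_pos: [461.1, -65.9, 77.9]
tcp_rot: [-180.0, 0.0, 0.9]
wrist_force: [0.5, -0.1, -0.0]
width: 0.5
finger_force: 0.0
```

Request:
{"fn": "step_arm", "kwargs": {"commands": [[0,0,0.1,0,0,0,0],[0,0,0.1,0,0,0,0],[0,0,0.1,0,0,0,0],[0,0,0,0,0,0,0]]}}

```text
clock: 22.65
tool_pos: [461.7, -66.1, 76.9]
tcp_rot: [180.0, -0.0, 0.9]
wrist_force: [-6.8, 1.9, 14.2]
width: 0.2
finger_force: 7.4
```

Request:
{"fn": "step_arm", "kwargs": {"commands": [[0,0,-0.5,0,0,0,0],[0,0,-3,0,0,0,0],[0,0,-4,0,0,0,0],[0,0,-4,0,0,0,0],[0,0,-3,0,0,0,0],[0,-3,0,0,0,0,0],[0,-4.5,0,0,0,0,0],[0,-4.5,0,0,0,0,0],[0,-4.5,0,0,0,0,0],[0,-4.5,0,0,0,0,0],[0,-3,0,0,0,0,0],[0,0,0,0,0,0,0],[0,0,0,0,0,0,0]]}}

```text
clock: 23.95
tool_pos: [457.3, 174.4, 220.2]
tcp_rot: [180.0, 0.0, 1.0]
wrist_force: [1.0, 0.4, -0.8]
width: -0.0
finger_force: 0.0
```

```bash
python3 - <<'E'
from h import *
p,d,m=cam("top"); W=world(d,m); c=cv2.imread("pics/top0.png")
L=W[(d>0)&(W[...,2]>40)&(W[...,2]<100)&(W[...,0]>425)&(W[...,0]<560)&(W[...,1]>-138)&(W[...,1]<5)]
A=np.c_[L[:,:2],np.ones(len(L))]; k=np.linalg.lstsq(A,L[:,2],rcond=None)[0]
print(len(L),np.percentile(L,[1,50,99],axis=0).round(1).tolist(),"slope",k[:2])
D=cv2.absdiff(p,c).max(2); D=(cv2.blur(D,(5,5))>40).astype(np.uint8)
n,l,st,ce=cv2.connectedComponentsWithStats(D); print([s.tolist() for s in st[1:] if s[4]>15])
E
```

```text
3098 [[426.1, -136.4, 50.3], [491.2, -66.4, 55.0], [557.0, 3.7, 59.8]] slope [-0.00133369 -0.00076653]
[[325, 228, 71, 76, 4697], [147, 261, 130, 219, 17777], [259, 271, 42, 28, 748], [0, 359, 73, 62, 2546], [281, 402, 50, 78, 1957], [0, 447, 32, 33, 582], [348, 453, 9, 7, 32]]
```

Lid flat at z 55 with no slope; only the case, brackets and arm changed in the picture.

```bash
python3 -c "
from station import env; print(env.hand_in())"
```

```text
the job is handed in; nothing more can be done
None
```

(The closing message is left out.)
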